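# Build up the crush test of a composite tube on the press platen

### The job

Build up the tube crush test in the middle of the platen, from the bottom: first the end cup with its bore upward, then the long green tube down into that bore until its line is level with the cup's rim, then the load cap fully down over the tube's top, and last the domed load button in the recess on the cap. Lower each part into place and let go of it, do not drop it; leave the short wide green offcut, the tape roll and the caliper where they are.

Things in the scene. Friction and masses are not known exactly. Their poses are not given: they have to be found in the camera images.
- platen_top (a point): Centre of the top face of the platen: a bright round steel disc 110 mm across with two fine engraved circles (63 and 90 mm across), fixed on a dark square plate 130 x 130 mm and 12 mm thick. The top face is level, 28 mm above the bench; z points up. It does not move.
- end_cup_mid (a point): Centre (half-way up) of the end cup: a round aluminium cup 62 mm across, 36 mm high, standing bore up, 18 mm from here to underside and rim. Bore 44 mm across, 22 mm deep (floor 14 mm above the underside), its mouth bevelled from 52 mm at the rim to 44 mm over 4 mm. z: axis, to the open side. About 0.2 kg.
- tube_mid (a point): Centre (half-way up) of the long tube: green composite, 40 mm across outside, 34 mm inside, 90 mm high, upright; ends alike, each with a thin white line 22 mm from the end. z: axis. Seated in the end cup, its line is level with the rim and this point 41 mm above the cup's centre. Grip it half-way up or higher, clear of the rim. About 0.06 kg.
- load_cap_mid (a point): Half-way up the load cap, on its axis: a stepped aluminium hat 40 mm high, standing as used: skirt 62 mm across and 28 mm high, above it a boss 52 mm across. In its top a recess 38 mm across, 4 mm deep (bevelled from 42 mm); below, a bore 44 mm across, 22 mm deep, mouth bevelled from 52 mm. z: axis, up. Seated on the tube, this point is 43 mm above the tube's centre. 0.18 kg.
- load_button_mid (a point): Centre (half-way up) of the load button: a solid steel stud 30 mm across, 40 mm high, flat foot, domed top (sides straight to 30 mm), standing upright. z: axis, to the dome. Seated, its foot is on the floor of the cap's recess and this point 36 mm above the cap's centre. Grip its upper half: the lowest 4 mm go into the recess. About 0.2 kg.
- offcut_mid (a point): Centre of the short offcut, a bystander: a ring cut from a wider green tube, 56 mm across, 50 mm inside, 30 mm high, without lines, standing on the bench. Leave it alone.
- tape_roll: A bystander: a roll of tan masking tape lying flat, 96 mm across, hole 76 mm, 24 mm high; origin at the centre of its underside. Leave it alone.
- caliper: A bystander: a steel caliper with a dark slide, lying flat, 235 mm long along its x axis, up to 75 mm wide at the jaws, 13 mm high; origin under the middle of its beam. Leave it alone.

How it is judged:
By the outcome, as a careful person would: the job done as asked, in the order asked, and still so for the second after the job is handed in, with the robot touching nothing.
It also fails if it takes over 125 s, if anything falls off the work surface, if the arm or the gripper's body presses on something with over 40 N, if the wrist force passes 120 N, or if a joint passes its speed limit or range.

### The arm

A 6-joint arm with a two-finger parallel gripper is mounted at the origin on the work surface. World frame = base frame: x ahead of the robot, y to its left, z up, the work surface at z = 0. Lengths are in m, angles in rad, forces in N, time in s.
With the tool pointing down it reaches from about 0.375 to 0.9 m from the base axis. Payload 3.1 kg.
Tool frame: the origin (TCP) lies on the centre line of the jaws, within the pads' length; the fingertips stand 22 mm ahead of it and the grasp point (between the pads) lies 3 mm ahead of it; z points along the fingers, y is the direction in which the jaws open and shut (so a half turn about z gives the same grasp; the last joint's range is limited). The gripper opens to 87 mm and grips with 3 to 60 N. Pads are 19 mm wide; open, the fingers measure 117 mm over their backs; the gripper's body (75 mm by 190 mm) begins 51 mm behind the grasp point.
Start: joints at [0.99, 0.527, 1.433, -0, 1.181, -0.178], TCP at [0.245, 0.575, 0.245] pointing down, gripper open.
Joint ranges: [-3.08, 3.08], [-0.75, 2.2], [0.22, 2.44], [-1.43, 4.57], [0, 2.65], [-2.85, 2.85]. Speed limits (rad/s): [2.79, 2.79, 3.14, 3.14, 3.14, 3.14].

### API

Orientations are given as a rotation vector (axis times angle).
In Python, from cell import arm gives the robot as it stands.
- The arm moves only by the tool servo_tool, never from a script. Its argument "targets" is text: rows parted by semicolons, each of 7 numbers parted by spaces: the turn, a rotation vector about the tool's x, y, z in degrees, then the shift along the tool's x, y, z in mm, then the opening, from -1 (shut) to 1 (fully open), so that 0 is half open. A call has 1 to 8 rows; each row shifts and turns the commanded pose from where the row before left it, along the tool's axes as they then stand; what a row does not reach is not made up. A row lasts 1/8 s, in which the tool goes at most 62.5 mm and 10.7 degrees, less where a joint would pass 70% of its speed; a pose out of reach is approached as far as the arm can. A call with a gripper value outside its range is refused whole. The fingers move at their own pace and stop on an object; "squeeze" is the grip in N (left out, the last holds). Time passes only in rows, so rows that do not move let the fingers close. It gives the time, the measured TCP pose, the force and the opening at its end, in the units of the state.
- arm.observe(): the state, without advancing time (a new reading comes with each control period).
- arm.grab_frame(name): name is "side" or "top"; returns the picture (400x640x3 uint8, red, green, blue); there is no depth.
- arm.camera_info(name): a dict with "intrinsics" (3x3 intrinsics, pixels), "R" (3x3) and "t" (3): a world point X has camera coordinates R X + t. Camera axes: x right, y down, z forward; pixel columns grow to the right and rows downward; lengths in m; the calibration is good to about 2 mm. A picture is of the moment at which its call begins. camera_info takes no time and is no camera call.
- arm.hand_in(): hands the job in, once; it reports no verdict.
The state is a dict: "time_s": time; "joint_positions": joint angles; "dq": joint speeds; "tau": joint torques, N m; "position": TCP position; "orientation": TCP orientation; "force": force on the tool from outside, world axes, zero at the start; "wrist_torque": the same for the moment, N m; "finger_gap": finger opening in m.
Only numpy, scipy, OpenCV 4.12 (cv2) and the standard library are available. Lean on these libraries where they do the work, as an engineer would, in place of code of your own. Each camera call takes 0.05 s, during which the arm holds its last target.

## Working session

There is one attempt and no reset: what is moved stays moved. The work goes in short steps, Python scripts to look and compute and a tool call to move; the robot and the scene stay as the last step left them, time stands still between calls to the robot, and variables do not carry over. Pictures are saved under pics/ and viewed, and the job is handed in when it is done.

Besides the shell and the picture viewer there is one more tool, called after "Emit:" by a JSON object that holds its "api" and its "payload", one argument or row to a line. servo_tool: Moves the arm, as the interface text tells. Its arguments: {"type":"object","properties":{"targets":{"type":"string"},"squeeze":{"type":"number"}},"required":["targets"]}

```bash
mkdir -p pics; ls
python3 - <<'E'
from cell import arm
import cv2
s=arm.observe()
for k,v in s.items(): print(k,v)
for n in("side","top"):
    i=arm.camera_info(n);print(n,i)
    cv2.imwrite(f"pics/{n}0.png",arm.grab_frame(n)[:,:,::-1])
E
```

```text
pics
time_s 0.0
joint_positions [ 9.89516926e-01  5.28486531e-01  1.43391668e+00  1.63633825e-05
  1.18136631e+00 -1.78485806e-01]
dq [-0.00167473  0.00015058 -0.00168181  0.00152604 -0.00110734  0.00036677]
tau [-7.88975285e-04 -4.40048361e+01 -1.76588076e+01  6.33438933e-02
  5.83703094e-02 -1.71216607e-04]
position [0.2445717  0.57441518 0.24355449]
orientation [-0.62828318 -3.07728698  0.003166  ]
force [-0.34186548 -0.37558906 -0.37531924]
wrist_torque [ 0.0010376  -0.06087119 -0.01263718]
finger_gap 0.0871998829010124
side {'intrinsics': array([[413.44050769,   0.        , 319.77244213],
       [  0.        , 413.44050769, 200.77269832],
       [  0.        ,   0.        ,   1.        ]]), 'R': array([[ 0.9196233 , -0.39236439,  0.01852499],
       [-0.22902641, -0.57391314, -0.78623826],
       [ 0.31912364,  0.71880031, -0.61764571]]), 't': array([-0.48419906,  0.18716894,  1.05336349])}
top {'intrinsics': array([[488.742295  ,   0.        , 316.16535465],
       [  0.        , 488.742295  , 208.96789931],
       [  0.        ,   0.        ,   1.        ]]), 'R': array([[-0.02359694, -0.99951765, -0.02019062],
       [-0.99646928,  0.02514312, -0.0801049 ],
       [ 0.08057392,  0.0182291 , -0.99658193]]), 't': array([0.03363066, 0.55754171, 1.26838852])}
```

View pics/side0.png

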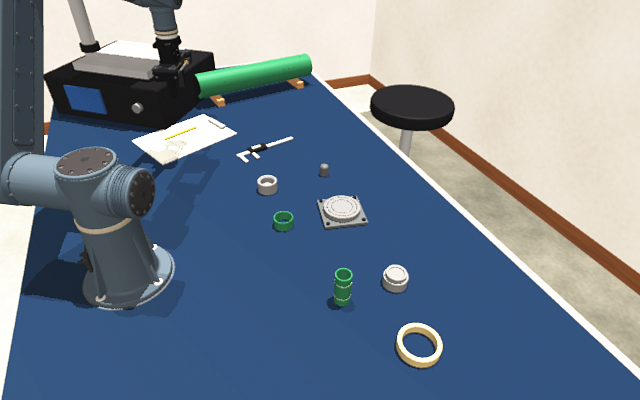

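View pics/top0.png

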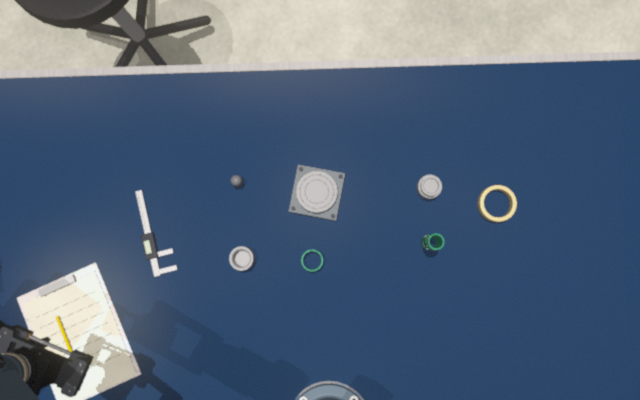

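The pictures show, in top view: button (237,181), cup (241,259), offcut (312,260), platen (317,191), cap (430,187), tube (433,242). In the side view: platen (342,210), cup (267,184), cap (395,278), tube (343,287), button (324,170). Next I'll zoom in and measure.

```bash
cat > h.py <<'E'
import cv2,numpy as np
from cell import arm
C={n:arm.camera_info(n) for n in("side","top")}
def ray(n,p):
    c=C[n];d=c["R"].T@np.linalg.inv(c["intrinsics"])@np.array([p[0],p[1],1.]);return -c["R"].T@c["t"],d
def plane(n,p,z):
    o,d=ray(n,p);return (o+d*(z-o[2])/d[2])
def proj(n,X):
    c=C[n];q=c["intrinsics"]@(c["R"]@np.array(X)+c["t"]);return q[:2]/q[2]
def crop(n,box,f,name,im=None):
    im=arm.grab_frame(n) if im is None else im
    x0,y0,x1,y1=box
    cv2.imwrite("pics/"+name,cv2.resize(im[y0:y1,x0:x1,::-1],None,fx=f,fy=f,interpolation=cv2.INTER_CUBIC))
E
python3 - <<'E'
from h import *
T=cv2.imread("pics/top0.png")[:,:,::-1];S=cv2.imread("pics/side0.png")[:,:,::-1]
crop("top",(215,150,350,280),5,"t1.png",T);crop("top",(400,160,530,270),5,"t2.png",T)
crop("side",(240,140,380,240),5,"s1.png",S);crop("side",(320,250,450,370),4.5,"s2.png",S)
for n,im in(("top",T),("side",S)):
    i=im.astype(int); m=((i[:,:,0]>60)|(i[:,:,1]>i[:,:,2]+10)).astype(np.uint8)
    k,l,st,ce=cv2.connectedComponentsWithStats(m)
    for j in range(1,k):
        if 60<st[j,4]<4000 and st[j,0]>130 and st[j,1]>130: print(n,st[j],ce[j].round(2),plane(n,ce[j],.03).round(4))
E
```

```text
top [ 287  163   59   59 2578] [316.39 191.94] [0.6026 0.0182 0.03  ]
top [416 173  27  27 554] [429.25 186.08] [ 0.6104 -0.2783  0.03  ]
top [230 175  12  11 112] [235.58 179.91] [0.6402 0.2314 0.03  ]
top [477 184  41  39 798] [497.25 202.97] [ 0.5614 -0.453   0.03  ]
top [422 233  23  18 258] [433.22 241.31] [ 0.4656 -0.2825  0.03  ]
top [228 245  27  27 567] [240.84 258.01] [0.434  0.2198 0.03  ]
top [301 249  22  23 162] [311.25 259.59] [0.4256 0.0358 0.03  ]
top [ 295  380   70   20 1002] [328.55 391.25] [ 0.0908 -0.0007  0.03  ]
side [265 136  29  12 128] [279.03 141.48] [0.5526 0.4475 0.03  ]
side [236 150  25  13 144] [246.71 155.37] [0.4161 0.397  0.03  ]
side [320 163   9  14 109] [323.94 169.34] [0.6336 0.2167 0.03  ]
side [257 174  21  22 376] [267.14 184.41] [0.4304 0.2042 0.03  ]
side [ 317  195   52   34 1316] [341.72 211.48] [ 0.5934 -0.0068  0.03  ]
side [273 211  21  21 329] [282.98 220.29] [0.42   0.0201 0.03  ]
side [382 264  28  29 630] [395.24 278.1 ] [ 0.6051 -0.2889  0.03  ]
side [333 267  20  39 613] [342.46 285.96] [ 0.4736 -0.2621  0.03  ]
side [ 396  322   47   47 1144] [418.89 344.81] [ 0.5546 -0.4678  0.03  ]
```

View pics/t1.png

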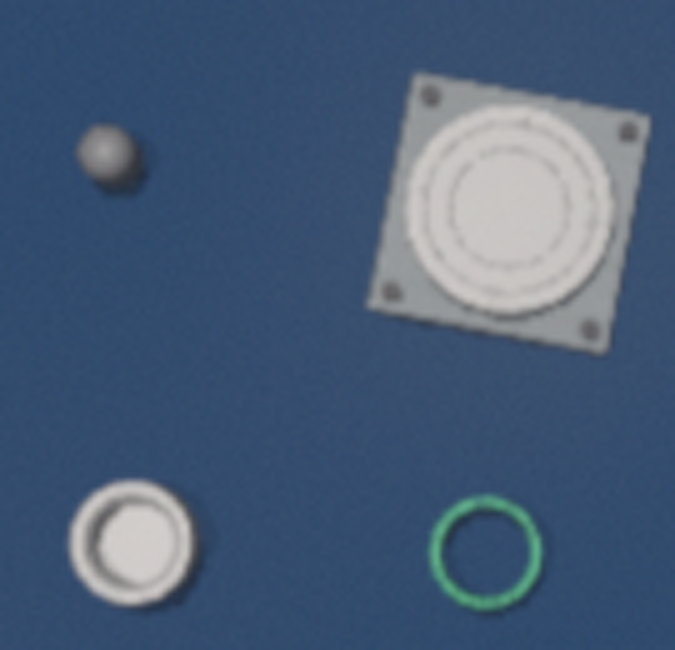

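View pics/t2.png

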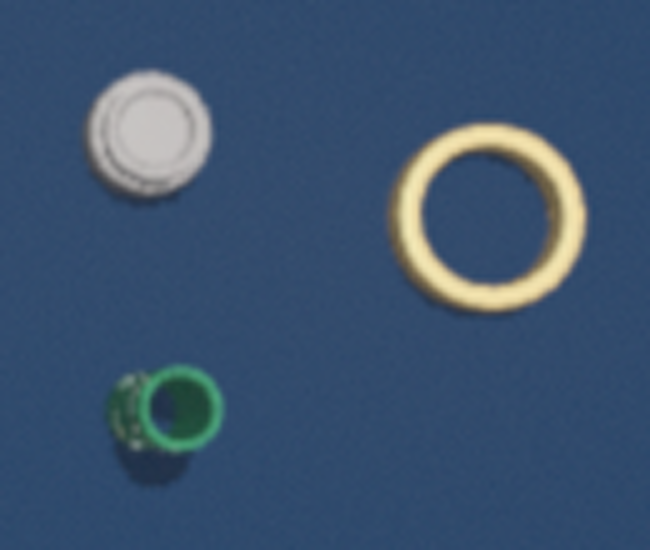

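View pics/s1.png

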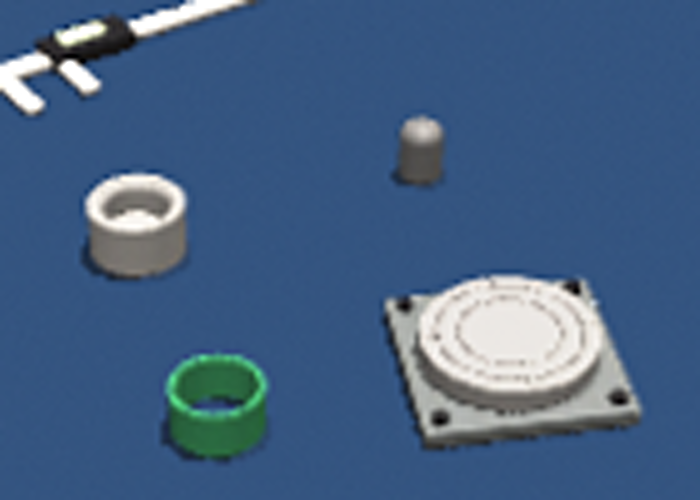

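View pics/s2.png

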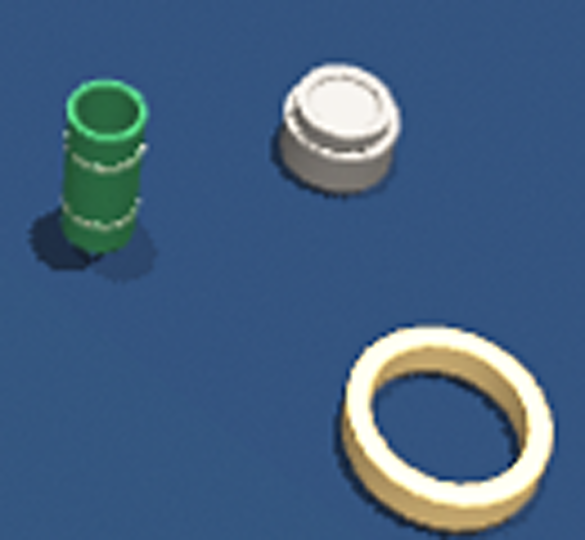

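```bash
cat >> h.py <<'E'
def objmask(im):
    i=im.astype(int);r,g,b=i[:,:,0],i[:,:,1],i[:,:,2]
    return ((b-r<0.30*b)|(g>b)).astype(np.uint8)
def comps(im,amin=40,amax=5000):
    k,l,st,ce=cv2.connectedComponentsWithStats(objmask(im))
    return [(st[j],ce[j],l==j) for j in range(1,k) if amin<st[j,4]<amax]
def tri(p,q):
    (o1,d1),(o2,d2)=ray("top",p),ray("side",q)
    A=np.stack([d1,-d2],1);s=np.linalg.lstsq(A,o2-o1,rcond=None)[0]
    a,b=o1+s[0]*d1,o2+s[1]*d2;return (a+b)/2,np.linalg.norm(a-b)
E
python3 - <<'E'
from h import *
T=cv2.imread("pics/top0.png")[:,:,::-1];S=cv2.imread("pics/side0.png")[:,:,::-1]
G=dict(button=((236,180),(324,170),.02),cup=((241,258),(267,184),.018),cap=((429,186),(395,278),.02),tube=((433,242),(343,286),.045),offcut=((312,260),(283,220),.015),plate=((317,192),(342,211),.012))
for o,(a,b,z) in G.items():
    r=[]
    for n,im,g in(("top",T,a),("side",S,b)):
        cs=comps(im);c=min(cs,key=lambda c:np.hypot(*(c[1]-g)));hull=cv2.convexHull(np.argwhere(c[2])[:,::-1].astype(np.int32))
        M=cv2.moments(hull);h=np.array([M["m10"],M["m01"]])/M["m00"]
        r.append(h);print(o,n,c[0],c[1].round(2),h.round(2),plane(n,h,z).round(4))
    X,e=tri(*r);print("   tri",X.round(4),e.round(4))
# platen bright disc
for n,im,g in(("top",T,(317,191)),("side",S,(342,208))):
    for th in (170,180,190,200):
        m=(im.min(2)>th).astype(np.uint8);k,l,st,ce=cv2.connectedComponentsWithStats(m)
        j=min(range(1,k),key=lambda j:np.hypot(*(ce[j]-g))+(1e3 if st[j,4]<200 else 0))
        h=cv2.convexHull(np.argwhere(l==j)[:,::-1].astype(np.int32));M=cv2.moments(h);h=np.array([M["m10"],M["m01"]])/M["m00"]
        print(n,th,st[j],h.round(2),plane(n,h,.028).round(4))
E
```

```text
button top [230 175  13  12 120] [236.33 180.5 ] [236.22 180.54] [0.6399 0.2316 0.02  ]
button side [320 163   9  14 106] [323.73 169.73] [323.84 169.64] [0.6388 0.2287 0.02  ]
   tri [0.6402 0.232  0.0176] 0.0
cup top [229 246  26  26 536] [241.26 258.13] [241.27 258.17] [0.4334 0.2207 0.018 ]
cup side [257 175  20  21 363] [266.82 184.62] [266.73 184.7 ] [0.4331 0.2193 0.018 ]
   tri [0.4334 0.2209 0.0168] 0.0001
cap top [417 174  26  26 530] [429.18 186.41] [429.21 186.44] [ 0.6106 -0.2803  0.02  ]
cap side [382 264  27  29 618] [394.93 278.25] [394.92 278.24] [ 0.61   -0.2819  0.02  ]
   tri [ 0.6109 -0.2807  0.0183] 0.0002
tube top [422 233  23  18 280] [432.96 241.47] [432.93 241.51] [ 0.4649 -0.2784  0.045 ]
tube side [334 268  19  39 612] [342.36 286.2 ] [342.53 286.18] [ 0.4673 -0.2739  0.045 ]
   tri [ 0.4651 -0.2775  0.0498] 0.0004
offcut top [301 249  22  23 157] [311.27 260.35] [311.62 260.09] [0.424  0.0353 0.015 ]
offcut side [273 211  20  21 331] [282.9  220.68] [282.76 220.73] [0.4239 0.0351 0.015 ]
   tri [0.424  0.0353 0.0148] 0.0
plate top [ 288  164   57   57 2433] [316.44 192.18] [316.44 192.2 ] [0.604  0.0184 0.012 ]
plate side [ 317  195   51   35 1339] [341.37 211.84] [341.32 211.82] [0.6018 0.0115 0.012 ]
   tri [0.605  0.0184 0.0057] 0.0007
top 170 [ 296  171   41   41 1324] [316.24 190.92] [0.6055 0.0186 0.028 ]
top 180 [ 297  171   40   41 1191] [316.24 190.96] [0.6054 0.0186 0.028 ]
top 190 [301 176  32  32 629] [316.25 191.33] [0.6044 0.0186 0.028 ]
top 200 [302  18  62  50 835] [335.71  46.09] [ 0.9977 -0.0433  0.028 ]
side 170 [319 195  47  31 808] [341.22 210.39] [5.953e-01 5.000e-04 2.800e-02]
side 180 [324 195  37  23 633] [341.87 206.15] [0.6058 0.0179 0.028 ]
side 190 [324 196  37  22 585] [341.84 206.29] [0.6054 0.0173 0.028 ]
side 200 [324 196  36  22 535] [341.61 206.34] [0.6047 0.0173 0.028 ]
```

```bash
cat >> h.py <<'E'
from scipy.spatial.transform import Rotation as Ro
def go(target,yaw=90,t=3):
    "tool-axis shift (mm) and turn (deg) to world target TCP, tool down, jaws along yaw"
    s=arm.observe();R=Ro.from_rotvec(s["orientation"])
    y=np.radians(yaw);yt=np.array([np.cos(y),np.sin(y),0]);z=np.array([0,0,-1.]);G=Ro.from_matrix(np.stack([np.cross(yt,z),yt,z],1))
    print("t",round(s["time_s"],2),"pos",(s["position"]*1000).round(1),"F",s["force"].round(1),"gap",round(s["finger_gap"]*1000,1))
    print("turn",np.degrees((R.inv()*G).as_rotvec()).round(2),"shift(in goal axes)",(G.inv().apply(np.array(target)-s["position"])*1000).round(1))
E
python3 -c "
from h import *
go([.4335,.2205,.15])"
```

```text
t 0.1 pos [244.6 574.5 243.7] F [0.2 0.6 0.2] gap 87.2
turn [ -0.11  -0.04 -23.08] shift(in goal axes) [-188.9 -354.    93.7]
```

Emit:
{"api": "servo_tool", "payload": {
  "targets": "0 0 -7.7 0 0 0 1;0 0 -7.7 0 0 0 1;0 0 -7.68 0 0 0 1;0 0 0 -20 -40 0 1;0 0 0 -25 -48 10 1;0 0 0 -25 -48 10 1;0 0 0 -25 -48 10 1;0 0 0 -25 -48 10 1",
  "squeeze": 20
}}

```text
time_s: 1.1
position: [0.3654, 0.3414, 0.2041]
orientation: [0.001, -3.142, 0.0]
force: [0.9, -0.4, 0.4]
finger_gap: 0.0869
```

```bash
python3 -c "
from h import *
go([.4335,.2205,.15])"
```

```text
t 1.1 pos [365.4 341.4 204.1] F [ 0.9 -0.4  0.4] gap 86.9
turn [-0.01 -0.    0.03] shift(in goal axes) [ -68.1 -120.9   54.1]
```

Emit:
{"api": "servo_tool", "payload": {
  "targets": "0 0 0 -23 -40 10 1;0 0 0 -23 -40 20 1;0 0 0 -22 -41 24 1;0 0 0 0 0 0 1;0 0 0 0 0 0 1"
}}

```text
time_s: 1.72
position: [0.4327, 0.222, 0.1504]
orientation: [-0.001, -3.141, -0.0]
force: [-0.1, -0.5, 0.2]
finger_gap: 0.0871
```

```bash
python3 -c "
from h import *
go([.4335,.2205,.029])
for n,b in(('top',(200,210,330,300)),('side',(220,110,350,230))): crop(n,b,5,n+'_1.png')"
```

```text
t 1.73 pos [432.7 222.  150.4] F [-0.1 -0.5  0.2] gap 87.1
turn [ 0.01 -0.05 -0.05] shift(in goal axes) [ -0.8  -1.5 121.4]
```

View pics/top_1.png

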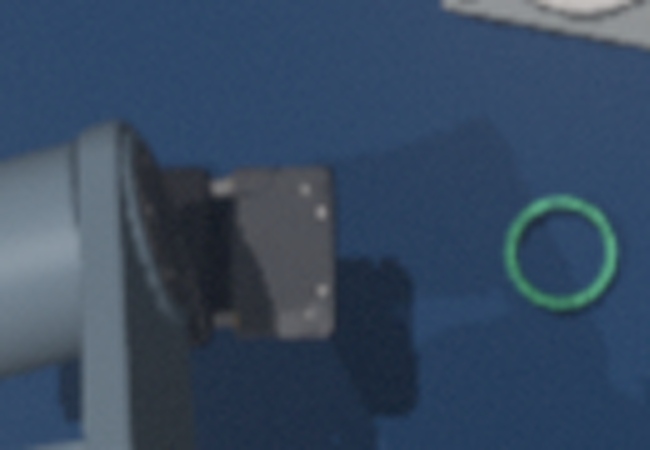

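View pics/side_1.png

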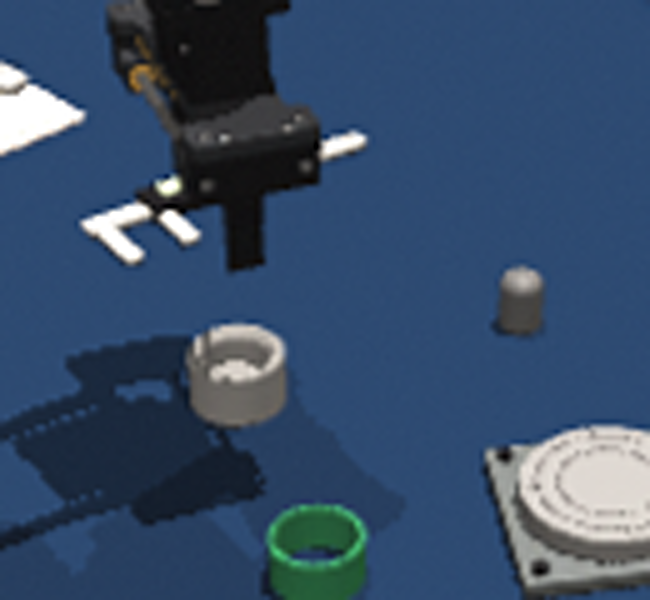

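The top view shows the gripper covering the cup, and the side view shows the fingers above the free-standing cup at (237,375) in the crop, so I'll descend.

Emit:
{"api": "servo_tool", "payload": {
  "targets": "0 0 0 -0.8 -1.5 20 1;0 0 0 0 0 20 1;0 0 0 0 0 20 1;0 0 0 0 0 20 1;0 0 0 0 0 20 1;0 0 0 0 0 11 1;0 0 0 0 0 10 1;0 0 0 0 0 0 1"
}}

```text
time_s: 2.82
position: [0.4335, 0.2207, 0.0293]
orientation: [0.001, -3.141, 0.0]
force: [-0.6, -1.0, -0.1]
finger_gap: 0.0869
```

Emit:
{"api": "servo_tool", "payload": {
  "targets": "0 0 0 0 0 0 0.6;0 0 0 0 0 0 0.5;0 0 0 0 0 0 0.45;0 0 0 0 0 0 0.4;0 0 0 0 0 0 0.3;0 0 0 0 0 0 0.2;0 0 0 0 0 0 -0.5;0 0 0 0 0 0 -1",
  "squeeze": 15
}}

```text
time_s: 3.82
position: [0.4338, 0.2201, 0.0298]
orientation: [0.001, -3.142, 0.001]
force: [-0.9, -5.0, 5.4]
finger_gap: 0.0625
```

```bash
python3 -c "
from h import *
go([.4335,.2205,.029])
for n,b in(('side',(220,110,350,230)),): crop(n,b,5,n+'_2.png')"
```

```text
t 3.83 pos [433.8 220.1  29.8] F [-0.9 -5.   5.4] gap 62.5
turn [-0.03 -0.    0.03] shift(in goal axes) [0.3 0.4 0.8]
```

View pics/side_2.png

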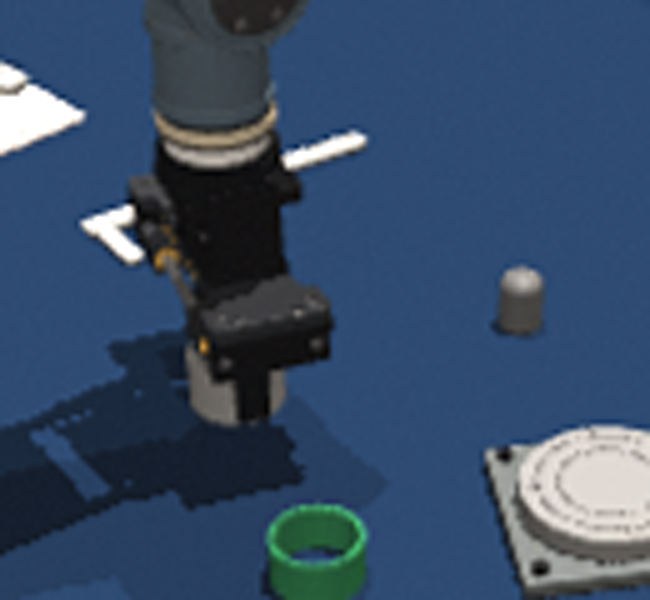

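Emit:
{"api": "servo_tool", "payload": {
  "targets": "0 0 0 0 0 -5 -1;0 0 0 0 0 -15 -1;0 0 0 0 0 -20 -1;0 0 0 0 0 -20 -1;0 0 0 0 0 -20 -1;0 0 0 0 0 0 -1",
  "squeeze": 20
}}

```text
time_s: 4.62
position: [0.4347, 0.2211, 0.1113]
orientation: [-0.0, 3.138, 0.002]
force: [0.4, -0.5, -1.4]
finger_gap: 0.0616
```

```bash
python3 -c "
from h import *
go([.605,.018,.11])"
```

```text
t 4.62 pos [434.7 221.1 111.3] F [ 0.4 -0.5 -1.4] gap 61.6
turn [0.07 0.23 0.01] shift(in goal axes) [-170.3 -203.1    1.3]
```

Emit:
{"api": "servo_tool", "payload": {
  "targets": "0 0 0 -10 -12 0 -1;0 0 0 -20 -24 0 -1;0 0 0 -28 -33 0 -1;0 0 0 -30 -36 0 -1;0 0 0 -30 -36 0 -1;0 0 0 -28 -33 0 -1;0 0 0 -16 -19 0 -1;0 0 0 -8 -10 0 -1"
}}

```text
time_s: 5.62
position: [0.6044, 0.0153, 0.1082]
orientation: [-0.003, -3.14, -0.0]
force: [-0.4, 0.2, -2.4]
finger_gap: 0.062
```

Emit:
{"api": "servo_tool", "payload": {
  "targets": "0 0 0 0 0 0 -1;0 0 0 0 0 0 -1"
}}

```text
time_s: 5.88
position: [0.6024, 0.0183, 0.109]
orientation: [0.001, -3.139, -0.001]
force: [-1.0, 0.2, -2.1]
finger_gap: 0.0623
```

```bash
python3 -c "
from h import *
go([.605,.018,.0573])
for n,b in(('top',(250,140,380,250)),('side',(280,110,410,230))): crop(n,b,5,n+'_3.png')"
```

```text
t 5.88 pos [602.4  18.3 109. ] F [-1.   0.2 -2.1] gap 62.3
turn [ 0.04 -0.14  0.04] shift(in goal axes) [-2.6 -0.3 51.7]
```

View pics/side_3.png

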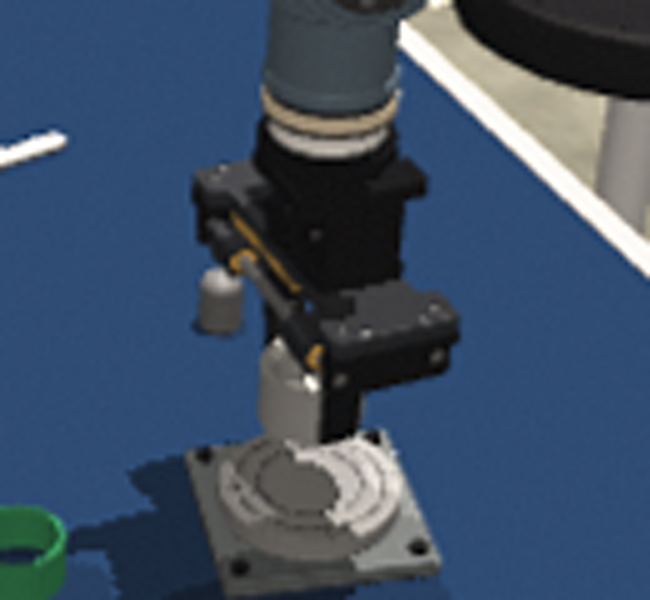

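View pics/top_3.png

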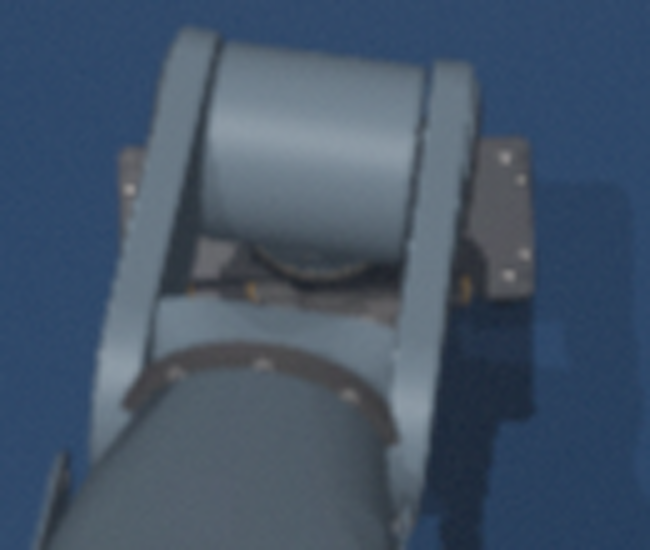

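The side view shows the cup held clear above the platen, with its underside at about (290,435) and the platen centre at about (305,485) in the crop. Now I'll lower it.

Emit:
{"api": "servo_tool", "payload": {
  "targets": "0 0 0 -1 0 10 -1;0 0 0 -0.5 0 15 -1;0 0 0 0 0 12 -1;0 0 0 0 0 6 -1;0 0 0 0 0 3 -1;0 0 0 0 0 0 -1;0 0 0 0 0 0 -1"
}}

```text
time_s: 6.85
position: [0.6056, 0.0174, 0.0639]
orientation: [0.0, 3.141, -0.0]
force: [-0.8, -0.3, -3.1]
finger_gap: 0.0622
```

```bash
python3 -c "
from h import *
go([.605,.018,.0573])"
```

```text
t 6.85 pos [605.6  17.4  63.9] F [-0.8 -0.3 -3.1] gap 62.2
turn [-0.01  0.05 -0.  ] shift(in goal axes) [0.6 0.6 6.6]
```

Emit:
{"api": "servo_tool", "payload": {
  "targets": "0 0 0 0.3 0.6 2 -1;0 0 0 0 0 2 -1;0 0 0 0 0 1 -1;0 0 0 0 0 0.5 -1;0 0 0 0 0 0 -1"
}}

```text
time_s: 7.48
position: [0.605, 0.0181, 0.058]
orientation: [0.0, -3.142, -0.0]
force: [-0.0, -0.6, -1.4]
finger_gap: 0.0621
```

```bash
python3 -c "
from h import *
go([.605,.018,.0573])
for n,b in(('side',(280,140,410,240)),): crop(n,b,5,n+'_4.png')"
```

```text
t 7.47 pos [605.   18.1  58. ] F [-0.  -0.6 -1.4] gap 62.1
turn [ 0. -0.  0.] shift(in goal axes) [-0.  -0.1  0.7]
```

View pics/side_4.png

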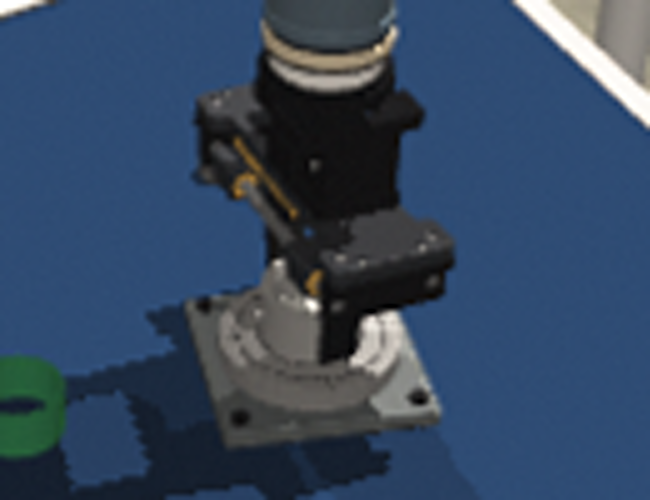

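The cup is about at the platen surface. I'll go down in tiny steps until the force rises.

Emit:
{"api": "servo_tool", "payload": {
  "targets": "0 0 0 0 0 0.5 -1;0 0 0 0 0 0 -1;0 0 0 0 0 0.4 -1;0 0 0 0 0 0 -1"
}}

```text
time_s: 8.02
position: [0.6051, 0.0181, 0.0579]
orientation: [-0.0, 3.141, -0.0]
force: [-2.1, 0.6, 5.5]
finger_gap: 0.0622
```

Emit:
{"api": "servo_tool", "payload": {
  "targets": "0 0 0 0 0 0 0.5;0 0 0 0 0 0 0.7;0 0 0 0 0 0 1;0 0 0 0 0 0 1;0 0 0 0 0 -15 1;0 0 0 0 0 -30 1;0 0 0 0 0 -40 1;0 0 0 0 0 -40 1"
}}

```text
time_s: 9.02
position: [0.605, 0.0181, 0.1843]
orientation: [-0.0, 3.141, -0.0]
force: [-0.1, 0.9, -0.8]
finger_gap: 0.087
```

```bash
python3 -c "
from h import *
go([.465,-.277,.15])"
```

```text
t 9.03 pos [605.   18.1 184.3] F [-0.1  0.9 -0.8] gap 87.0
turn [-0.01  0.04  0.  ] shift(in goal axes) [ 140.  -295.1   34.3]
```

Emit:
{"api": "servo_tool", "payload": {
  "targets": "0 0 0 15 -35 0 1;0 0 0 22 -46 0 1;0 0 0 22 -46 0 1;0 0 0 22 -46 0 1;0 0 0 22 -46 0 1;0 0 0 22 -46 10 1;0 0 0 15 -30 15 1;0 0 0 0 0 0 1"
}}

```text
time_s: 10.02
position: [0.4638, -0.2789, 0.1572]
orientation: [-0.006, -3.141, -0.0]
force: [0.1, 0.3, -0.7]
finger_gap: 0.0874
```

```bash
cat > circ.py <<'E'
from h import *
def cup_rim(im,z=.064,box=(290,160,345,215)):
    pass
E
python3 -c "
from h import *
go([.465,-.277,.065])
for n,b in(('top',(270,140,400,250)),('side',(290,150,420,250))):
    im=arm.grab_frame(n);cv2.imwrite('pics/full5'+n+'.png',im[:,:,::-1]);crop(n,b,5,n+'_5.png',im)
"
```

```text
t 10.03 pos [ 463.8 -278.9  157.2] F [ 0.1  0.3 -0.7] gap 87.4
turn [ 0.   -0.02 -0.24] shift(in goal axes) [-1.2  1.9 92.2]
```

View pics/side_5.png

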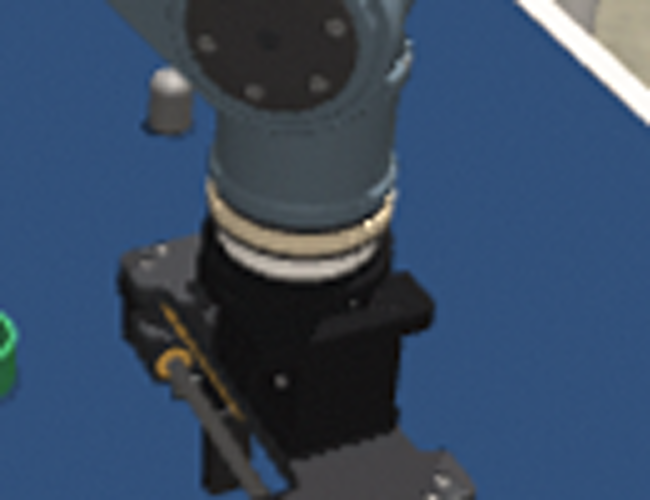

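View pics/top_5.png

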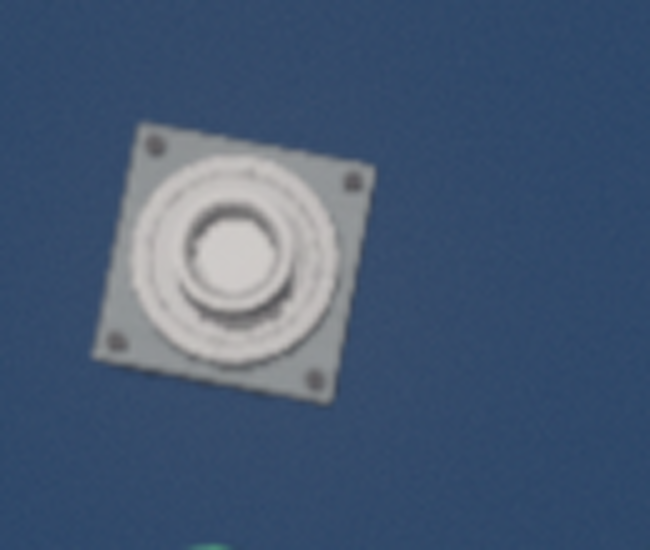

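View pics/full5side.png

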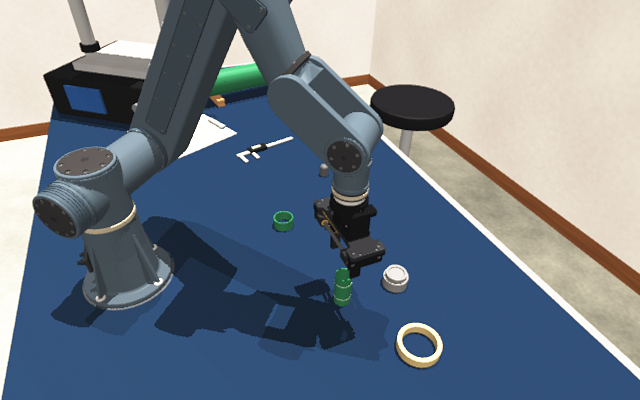

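```bash
python3 -c "
from h import *
for c,z in(((238,252),.064),((235.5,255),.042),((236,260),.028)):
    p=(np.array(c)+.5)/5-.5+np.array([270,140]);print(plane('top',p,z).round(4))
print('expected px of rim/floor/disc for (.605,.018):',[proj('top',(.605,.018,z)).round(2) for z in(.064,.042,.028)])
im=cv2.imread('pics/full5top.png')[:,:,::-1]
c=im[165:215,290:345].min(2).astype(int)
g=cv2.resize(im[140:250,270:400].min(2),None,fx=8,fy=8,interpolation=cv2.INTER_CUBIC)
for th in(185,195,205,210):
  k,l,st,ce=cv2.connectedComponentsWithStats((g>th).astype(np.uint8))
  for j in range(1,k):
    if st[j,4]>400: print(th,st[j],((ce[j]+.5)/8-.5+[270,140]).round(2))
"
```

```text
[0.6036 0.0154 0.064 ]
[0.6047 0.0171 0.042 ]
[0.6037 0.0172 0.028 ]
expected px of rim/floor/disc for (.605,.018): [array([316.19, 189.48]), array([316.36, 190.49]), array([316.47, 191.11])]
185 [ 217  255  313  310 8982] [310.9  186.38]
185 [  249   287   224   247 14176] [311.7  187.55]
185 [ 318  358  119  110 9866] [316.56 190.95]
185 [ 353  444  173  126 2366] [325.96 205.41]
195 [ 275  309   82  115 1049] [307.05 184.44]
195 [ 323  363  109   99 8241] [316.54 190.89]
```

The cup stands bore-up on the platen, at about (316.5,190) px in the top view, within 2 mm of the disc centre. Next is the tube.

Emit:
{"api": "servo_tool", "payload": {
  "targets": "0 0 0 -1 1 10 1;0 0 0 -0.5 0.5 20 1;0 0 0 0 0 20 1;0 0 0 0 0 20 1;0 0 0 0 0 14 1;0 0 0 0 0 8 1;0 0 0 0 0 0 1;0 0 0 0 0 0 1"
}}

```text
time_s: 11.12
position: [0.4668, -0.2756, 0.0656]
orientation: [-0.0, 3.141, -0.001]
force: [0.1, -0.8, -0.6]
finger_gap: 0.0871
```

Emit:
{"api": "servo_tool", "payload": {
  "targets": "0 0 0 0 0 0 0.4;0 0 0 0 0 0 0.2;0 0 0 0 0 0 0.1;0 0 0 0 0 0 0.05;0 0 0 0 0 0 0;0 0 0 0 0 0 -0.1;0 0 0 0 0 0 -0.5;0 0 0 0 0 0 -1",
  "squeeze": 12
}}

```text
time_s: 12.12
position: [0.4666, -0.2756, 0.0652]
orientation: [0.0, 3.141, -0.0]
force: [-0.1, -0.6, -0.0]
finger_gap: 0.041
```

```bash
python3 -c "
from h import *
go([.465,-.277,.065])
crop('side',(290,220,420,320),5,'side_6.png')"
```

```text
t 12.12 pos [ 466.6 -275.6   65.2] F [-0.1 -0.6 -0. ] gap 41.0
turn [-0.02  0.01 -0.  ] shift(in goal axes) [ 1.6 -1.4  0.2]
```

View pics/side_6.png

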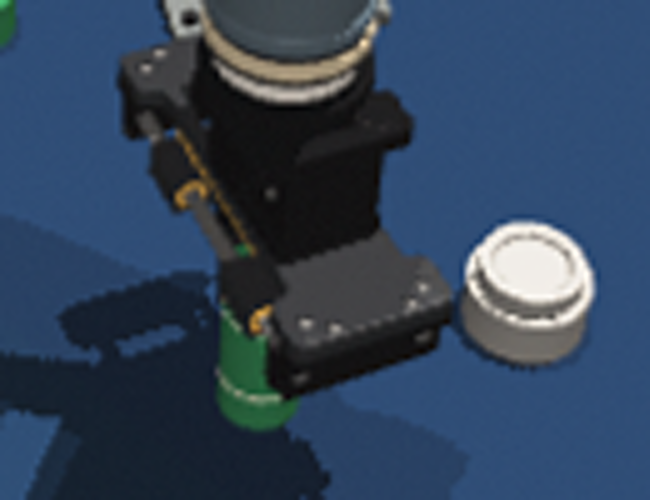

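Emit:
{"api": "servo_tool", "payload": {
  "targets": "0 0 0 0 0 -5 -1;0 0 0 0 0 -15 -1;0 0 0 0 0 -25 -1;0 0 0 0 0 -30 -1;0 0 0 0 0 -25 -1;0 0 0 0 0 -10 -1;0 0 0 0 0 0 -1"
}}

```text
time_s: 13.05
position: [0.4667, -0.2755, 0.176]
orientation: [-0.0, 3.14, -0.002]
force: [1.0, -0.9, -0.8]
finger_gap: 0.0405
```

```bash
python3 -c "
from h import *
go([.6066,.018,.18])"
```

```text
t 13.05 pos [ 466.7 -275.5  176. ] F [ 1.  -0.9 -0.8] gap 40.5
turn [-0.06  0.07  0.01] shift(in goal axes) [-139.9  293.5   -4. ]
```

Emit:
{"api": "servo_tool", "payload": {
  "targets": "0 0 0 -8 17 0 -1;0 0 0 -16 34 0 -1;0 0 0 -22 46 0 -1;0 0 0 -22 46 0 -1;0 0 0 -22 46 0 -1;0 0 0 -22 46 0 -1;0 0 0 -18 38 0 -1;0 0 0 -10 20 0 -1"
}}

```text
time_s: 14.05
position: [0.606, 0.0208, 0.1737]
orientation: [0.005, -3.139, -0.001]
force: [-0.7, 0.8, -0.8]
finger_gap: 0.0406
```

Emit:
{"api": "servo_tool", "payload": {
  "targets": "0 0 0 0 0 0 -1;0 0 0 0 0 0 -1;0 0 0 0 0 0 -1;0 0 0 0 0 0 -1"
}}

```text
time_s: 14.55
position: [0.6062, 0.0164, 0.1752]
orientation: [-0.003, -3.141, 0.0]
force: [-0.4, -0.0, -1.6]
finger_gap: 0.0406
```

```bash
python3 -c "
from h import *
go([.6066,.018,.150])
crop('side',(280,120,410,240),5,'side_7.png')"
```

```text
t 14.55 pos [606.2  16.4 175.2] F [-0.4 -0.  -1.6] gap 40.6
turn [-0.01 -0.01 -0.1 ] shift(in goal axes) [-0.4  1.6 25.2]
```

View pics/side_7.png

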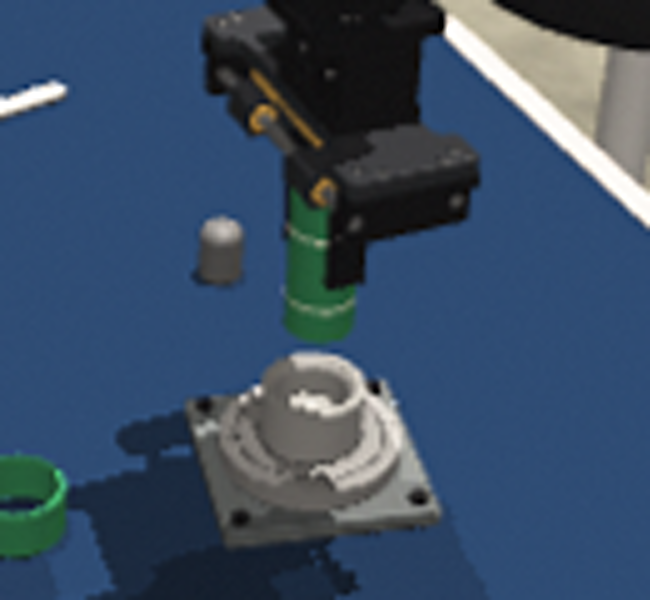

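```bash
python3 -c "
from h import *
f=lambda X:((proj('side',X)-[280,120]+.5)*5-.5).round(1)
for z in(.064,.11,.132): print(z,f((.605,.018,z)),f((.600,.018,z)),f((.605,.023,z)))
im=cv2.imread('pics/side_7.png')[:,:,::-1].astype(int)
g=(im[:,:,1]>im[:,:,2]+25)&(im[:,:,1]>im[:,:,0]+25)
for r in(268,275,280,290,312,320,326): 
  c=np.where(g[r,200:450])[0]; print(r,c.min()+200,c.max()+200)
m=(im.min(2)>105)
for r in(380,395,405,420,430): 
  c=np.where(np.abs(np.diff(im[r,230:400].sum(1)))>40)[0]+230; print(r,c)
"
```

```text
0.064 [313.2 385.5] [305.6 387.4] [309.6 380.7]
0.11 [317.4 322.2] [309.5 324.1] [313.6 317.5]
0.132 [319.4 290.9] [311.5 292.8] [315.6 286.2]
268 292 323
275 291 322
280 290 321
290 290 353
312 289 351
320 288 349
326 288 349
380 [361 362 363 364 365 366 367]
395 [237 238 239 240 253 254 255 349 350 351 352 371 372 373 390]
405 [288 289 290 291 393 394 395 396 397]
420 [397 398]
430 []
```

Emit:
{"api": "servo_tool", "payload": {
  "targets": "0 0 0 0 1 8 -1;0 0 0 0 0 12 -1;0 0 0 0 0 10 -1;0 0 0 0 0 5 -1;0 0 0 0 0 3 -1;0 0 0 0 0 0 -1;0 0 0 0 0 0 -1"
}}

```text
time_s: 15.48
position: [0.6068, 0.0186, 0.1375]
orientation: [-0.0, 3.141, -0.0]
force: [-0.1, 0.7, -0.8]
finger_gap: 0.0408
```

```bash
python3 -c "
from h import *
go([.6066,.018,.107])"
```

```text
t 15.47 pos [606.8  18.6 137.5] F [-0.1  0.7 -0.8] gap 40.8
turn [-0.01  0.04  0.01] shift(in goal axes) [ 0.2 -0.6 30.5]
```

Emit:
{"api": "servo_tool", "payload": {
  "targets": "0 0 0 0 -0.5 5 -1;0 0 0 0 0 5 -1;0 0 0 0 0 4 -1;0 0 0 0 0 0 -1;0 0 0 0 0 4 -1;0 0 0 0 0 4 -1;0 0 0 0 0 0 -1;0 0 0 0 0 0 -1"
}}

```text
time_s: 16.48
position: [0.6065, 0.0181, 0.1151]
orientation: [-0.0, 3.142, -0.0]
force: [-0.6, -0.4, -0.1]
finger_gap: 0.0406
```

Emit:
{"api": "servo_tool", "payload": {
  "targets": "0 0 0 0 0 3 -1;0 0 0 0 0 2 -1;0 0 0 0 0 1 -1;0 0 0 0 0 0 -1;0 0 0 0 0 0.7 -1;0 0 0 0 0 0 -1;0 0 0 0 0 0.5 -1;0 0 0 0 0 0 -1"
}}

```text
time_s: 17.48
position: [0.6064, 0.0181, 0.1079]
orientation: [-0.0, -3.142, -0.0]
force: [-0.0, 1.2, -0.2]
finger_gap: 0.0404
```

```bash
python3 -c "
from h import *
go([.6066,.018,.107])
crop('side',(280,140,410,240),5,'side_8.png')"
```

```text
t 17.48 pos [606.4  18.1 107.9] F [-0.   1.2 -0.2] gap 40.4
turn [ 0. -0. -0.] shift(in goal axes) [-0.2 -0.1  0.9]
```

View pics/side_8.png

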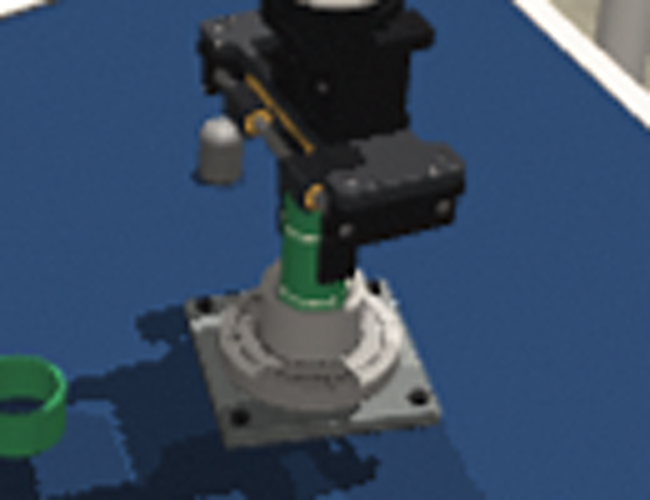

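The tube is in the bore and its line, at (310,300) in the crop, is about at the rim. I'll take the last steps down to contact.

Emit:
{"api": "servo_tool", "payload": {
  "targets": "0 0 0 0 0 0.5 -1;0 0 0 0 0 0 -1;0 0 0 0 0 0.4 -1;0 0 0 0 0 0 -1"
}}

```text
time_s: 18.02
position: [0.6065, 0.0181, 0.1072]
orientation: [-0.0, 3.141, -0.0]
force: [0.4, -0.1, -0.0]
finger_gap: 0.0409
```

Emit:
{"api": "servo_tool", "payload": {
  "targets": "0 0 0 0 0 0.5 -1;0 0 0 0 0 0 -1;0 0 0 0 0 0 -1"
}}

```text
time_s: 18.4
position: [0.6066, 0.0181, 0.1071]
orientation: [-0.0, 3.141, -0.0]
force: [-1.9, 0.0, 5.7]
finger_gap: 0.0404
```

Contact came at TCP z 0.107, which is the floor of the bore as expected. I'll release.

Emit:
{"api": "servo_tool", "payload": {
  "targets": "0 0 0 0 0 0 0.1;0 0 0 0 0 0 0.4;0 0 0 0 0 0 1;0 0 0 0 0 0 1;0 0 0 0 0 -15 1;0 0 0 0 0 -25 1;0 0 0 0 0 -35 1;0 0 0 0 0 -35 1"
}}

```text
time_s: 19.4
position: [0.6065, 0.0181, 0.2186]
orientation: [-0.0, 3.141, -0.0]
force: [0.9, 0.1, -0.6]
finger_gap: 0.0867
```

```bash
python3 -c "
from h import *
go([.611,-.2805,.15])"
```

```text
t 19.4 pos [606.5  18.1 218.6] F [ 0.9  0.1 -0.6] gap 86.7
turn [-0.01  0.05  0.  ] shift(in goal axes) [  -4.5 -298.6   68.6]
```

Emit:
{"api": "servo_tool", "payload": {
  "targets": "0 0 0 -0.5 -25 0 1;0 0 0 -0.5 -45 0 1;0 0 0 -0.5 -50 0 1;0 0 0 -0.5 -50 10 1;0 0 0 -0.5 -50 15 1;0 0 0 -0.5 -44 20 1;0 0 0 -0.5 -24 15 1;0 0 0 -1 -11 10 1"
}}

```text
time_s: 20.4
position: [0.6107, -0.2817, 0.1461]
orientation: [-0.002, -3.141, -0.001]
force: [0.8, 0.1, 0.1]
finger_gap: 0.0869
```

Emit:
{"api": "servo_tool", "payload": {
  "targets": "0 0 0 0 0 0 1;0 0 0 0 0 0 1;0 0 0 0 0 0 1"
}}

```text
time_s: 20.78
position: [0.6115, -0.2796, 0.1474]
orientation: [-0.003, 3.141, -0.0]
force: [-0.3, 0.6, -0.0]
finger_gap: 0.0871
```

```bash
python3 -c "
from h import *
go([.611,-.2805,.027])
for n,b in(('top',(270,140,400,250)),('side',(280,140,410,240))):
    im=arm.grab_frame(n);cv2.imwrite('pics/full9'+n+'.png',im[:,:,::-1]);crop(n,b,5,n+'_9.png',im)
f=lambda n,X,o:((proj(n,X)-o+.5)*5-.5).round(1)
print('tube top expect (.605,.018): top',f('top',(.605,.018,.132),[270,140]),'side',f('side',(.605,.018,.132),[280,140]))
"
```

```text
t 20.77 pos [ 611.5 -279.6  147.4] F [-0.3  0.6 -0. ] gap 87.1
turn [-0.02  0.05  0.1 ] shift(in goal axes) [  0.5  -0.9 120.4]
tube top expect (.605,.018): top [230.1 232.6] side [319.4 190.9]
```

View pics/side_9.png

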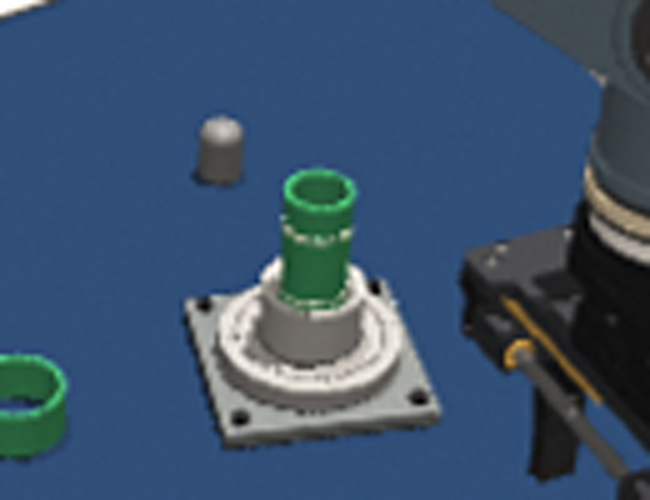

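View pics/top_9.png

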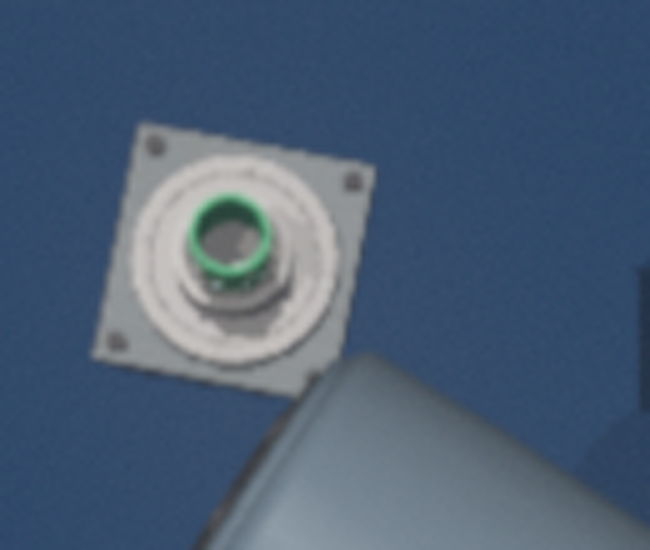

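View pics/full9side.png

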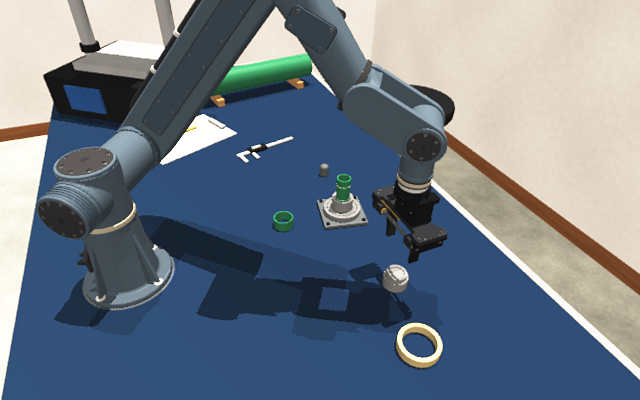

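The tube stands upright with its line at the rim. In the side crop its top ring is at (320,191) against an expected (319,191), and in the top crop at (230,236) against (230,233), so it is within 2 mm. Next is the cap.

Emit:
{"api": "servo_tool", "payload": {
  "targets": "0 0 0 0.4 -0.6 15 1;0 0 0 0 0 20 1;0 0 0 0 0 20 1;0 0 0 0 0 20 1;0 0 0 0 0 20 1;0 0 0 0 0 15 1;0 0 0 0 0 9 1;0 0 0 0 0 0 1"
}}

```text
time_s: 21.88
position: [0.6103, -0.2814, 0.0268]
orientation: [0.0, -3.141, -0.001]
force: [0.7, 0.3, -0.7]
finger_gap: 0.0868
```

Emit:
{"api": "servo_tool", "payload": {
  "targets": "0 0 0 0 0 0 0.6;0 0 0 0 0 0 0.5;0 0 0 0 0 0 0.45;0 0 0 0 0 0 0.4;0 0 0 0 0 0 0.3;0 0 0 0 0 0 0;0 0 0 0 0 0 -0.5;0 0 0 0 0 0 -1",
  "squeeze": 20
}}

```text
time_s: 22.88
position: [0.6107, -0.281, 0.028]
orientation: [0.0, 3.141, 0.001]
force: [0.4, 3.6, 5.2]
finger_gap: 0.0617
```

```bash
python3 -c "
from h import *
go([.611,-.2805,.027])
crop('side',(340,220,470,320),5,'side_10.png')"
```

```text
t 22.88 pos [ 610.7 -281.    28. ] F [0.4 3.6 5.2] gap 61.7
turn [ 0.04  0.01 -0.01] shift(in goal axes) [-0.3  0.5  1. ]
```

View pics/side_10.png

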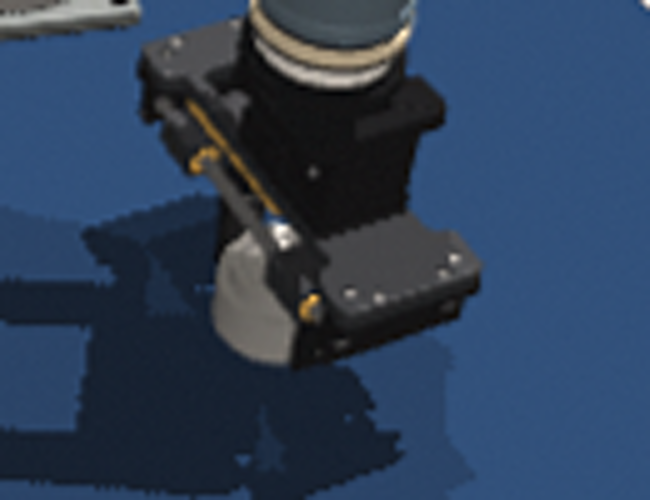

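Emit:
{"api": "servo_tool", "payload": {
  "targets": "0 0 0 0 0 -8 -1;0 0 0 0 0 -20 -1;0 0 0 0 0 -30 -1;0 0 0 0 0 -35 -1;0 0 0 0 0 -35 -1;0 0 0 0 0 -35 -1;0 0 0 0 0 -20 -1;0 0 0 0 0 0 -1"
}}

```text
time_s: 23.92
position: [0.6117, -0.2827, 0.2138]
orientation: [0.0, 3.137, -0.006]
force: [-0.7, 0.1, -1.4]
finger_gap: 0.0618
```

```bash
python3 -c "
from h import *
go([.6045,.018,.21])"
```

```text
t 23.93 pos [ 611.7 -282.7  213.8] F [-0.7  0.1 -1.4] gap 61.8
turn [-0.23  0.28 -0.  ] shift(in goal axes) [  7.2 300.7   3.8]
```

Emit:
{"api": "servo_tool", "payload": {
  "targets": "0 0 0 0.5 17 0 -1;0 0 0 1 35 0 -1;0 0 0 1 45 0 -1;0 0 0 1 48 0 -1;0 0 0 1 48 0 -1;0 0 0 1 45 0 -1;0 0 0 0.5 36 0 -1;0 0 0 0 17 0 -1"
}}

```text
time_s: 24.92
position: [0.6028, 0.0124, 0.2092]
orientation: [0.004, -3.138, -0.001]
force: [-0.1, 0.0, -1.9]
finger_gap: 0.0616
```

Emit:
{"api": "servo_tool", "payload": {
  "targets": "0 0 0 0 5 0 -1;0 0 0 0 2.5 0 -1;0 0 0 0 0 0 -1;0 0 0 0 0 0 -1;0 0 0 0 0 0 -1"
}}

```text
time_s: 25.55
position: [0.6047, 0.0163, 0.2106]
orientation: [0.002, 3.141, -0.0]
force: [-0.2, 0.9, -2.1]
finger_gap: 0.0618
```

```bash
python3 -c "
from h import *
go([.6045,.018,.165])
crop('side',(280,110,410,230),5,'side_11.png')
f=lambda n,X,o:((proj(n,X)-o+.5)*5-.5).round(1)
for z in (.183,.195,.132): print(z,f('side',(.605,.018,z),[280,110]))
"
```

```text
t 25.55 pos [604.7  16.3 210.6] F [-0.2  0.9 -2.1] gap 61.8
turn [-0.01  0.01 -0.06] shift(in goal axes) [ 0.2  1.7 45.6]
0.183 [324.4 265.4]
0.195 [325.6 247.1]
0.132 [319.4 340.9]
```

View pics/side_11.png

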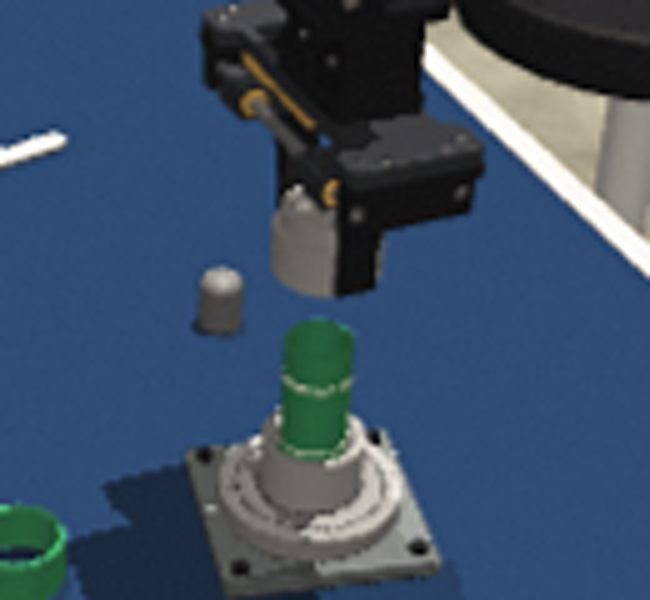

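Emit:
{"api": "servo_tool", "payload": {
  "targets": "0 0 0 0 0.8 10 -1;0 0 0 0 0 14 -1;0 0 0 0 0 10 -1;0 0 0 0 0 6 -1;0 0 0 0 0 3 -1;0 0 0 0 0 0 -1;0 0 0 0 0 0 -1;0 0 0 0 0 0 -1"
}}

```text
time_s: 26.6
position: [0.6048, 0.0178, 0.168]
orientation: [-0.0, 3.141, -0.0]
force: [0.4, 0.3, -1.6]
finger_gap: 0.062
```

```bash
python3 -c "
from h import *
go([.6045,.018,.1375])
crop('side',(280,110,410,230),5,'side_12.png')
"
```

```text
t 26.6 pos [604.8  17.8 168. ] F [ 0.4  0.3 -1.6] gap 62.0
turn [-0.01  0.05  0.  ] shift(in goal axes) [ 0.3  0.2 30.5]
```

View pics/side_12.png

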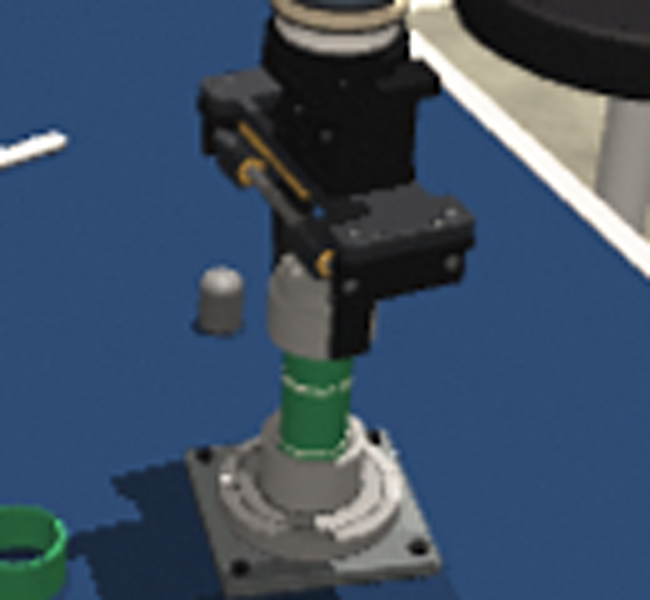

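The cap is centred just above the tube: cap edges at 268 to 375 and tube at 282 to 353 in the crop. I'll lower it slowly.

Emit:
{"api": "servo_tool", "payload": {
  "targets": "0 0 0 0 0 3 -1;0 0 0 0 0 4 -1;0 0 0 0 0 4 -1;0 0 0 0 0 3 -1;0 0 0 0 0 0 -1;0 0 0 0 0 0 -1"
}}

```text
time_s: 27.4
position: [0.6047, 0.0178, 0.1536]
orientation: [-0.0, 3.141, -0.0]
force: [-0.5, 0.2, -1.4]
finger_gap: 0.0617
```

Emit:
{"api": "servo_tool", "payload": {
  "targets": "0 0 0 0 0 3 -1;0 0 0 0 0 4 -1;0 0 0 0 0 3 -1;0 0 0 0 0 0 -1;0 0 0 0 0 2 -1;0 0 0 0 0 1.5 -1;0 0 0 0 0 0 -1;0 0 0 0 0 0 -1"
}}

```text
time_s: 28.4
position: [0.6046, 0.0178, 0.1401]
orientation: [-0.0, 3.141, -0.0]
force: [-0.3, 0.1, -1.4]
finger_gap: 0.0617
```

Emit:
{"api": "servo_tool", "payload": {
  "targets": "0 0 0 0 0 0.8 -1;0 0 0 0 0 0 -1;0 0 0 0 0 0.6 -1;0 0 0 0 0 0 -1;0 0 0 0 0 0.4 -1;0 0 0 0 0 0 -1;0 0 0 0 0 0.4 -1;0 0 0 0 0 0 -1"
}}

```text
time_s: 29.4
position: [0.6046, 0.0178, 0.138]
orientation: [-0.0, 3.141, -0.0]
force: [-0.8, -0.6, -0.8]
finger_gap: 0.0621
```

Emit:
{"api": "servo_tool", "payload": {
  "targets": "0 0 0 0 0 0.4 -1;0 0 0 0 0 0 -1;0 0 0 0 0 0.4 -1;0 0 0 0 0 0 -1"
}}

```text
time_s: 29.9
position: [0.6048, 0.0178, 0.1379]
orientation: [-0.0, 3.141, -0.0]
force: [-1.8, 0.3, 5.3]
finger_gap: 0.0621
```

Contact came at 0.138, which is the seated height. I'll release and retreat up.

Emit:
{"api": "servo_tool", "payload": {
  "targets": "0 0 0 0 0 0 0.5;0 0 0 0 0 0 0.7;0 0 0 0 0 0 1;0 0 0 0 0 0 1;0 0 0 0 0 -15 1;0 0 0 0 0 -25 1;0 0 0 0 0 -30 1;0 0 0 0 0 -10 1"
}}

```text
time_s: 30.9
position: [0.6059, 0.0176, 0.22]
orientation: [-0.0, 3.136, -0.001]
force: [0.2, -0.1, 0.2]
finger_gap: 0.0867
```

```bash
python3 -c "
from h import *
go([.640,.231,.15])"
```

```text
t 30.9 pos [605.9  17.6 220. ] F [ 0.2 -0.1  0.2] gap 86.7
turn [-0.05  0.29  0.01] shift(in goal axes) [-34.1 213.4  70. ]
```

Emit:
{"api": "servo_tool", "payload": {
  "targets": "0 0 0 -4 25 0 1;0 0 0 -7 42 0 1;0 0 0 -8 48 10 1;0 0 0 -8 48 20 1;0 0 0 -5 35 20 1;0 0 0 -2 15 15 1;0 0 0 0 0 0 1;0 0 0 0 0 0 1"
}}

```text
time_s: 31.9
position: [0.6389, 0.2294, 0.1525]
orientation: [0.002, 3.141, -0.001]
force: [-0.9, 0.2, -0.3]
finger_gap: 0.0873
```

```bash
python3 -c "
from h import *
go([.640,.231,.031])
for n,b in(('top',(230,130,360,240)),('side',(280,110,410,230))):
    im=arm.grab_frame(n);cv2.imwrite('pics/full13'+n+'.png',im[:,:,::-1]);crop(n,b,5,n+'_13.png',im)
f=lambda n,X,o:((proj(n,X)-o+.5)*5-.5).round(1)
print('cap top expect (.605,.018): top',f('top',(.605,.018,.15),[230,130]),'side',f('side',(.605,.018,.15),[280,110]))
"
```

```text
t 31.9 pos [638.9 229.4 152.5] F [-0.9  0.2 -0.3] gap 87.3
turn [-0.03  0.02 -0.06] shift(in goal axes) [ -1.1   1.6 121.5]
cap top expect (.605,.018): top [429.3 277.8] side [321.1 314.7]
```

View pics/side_13.png

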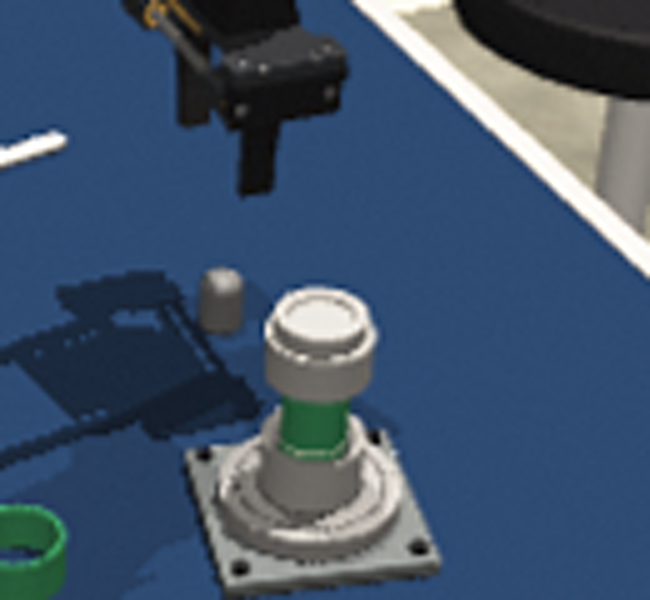

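View pics/top_13.png

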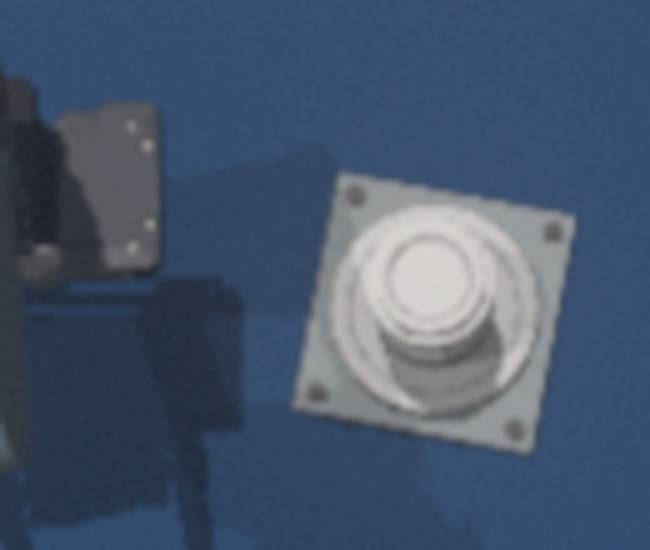

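The cap is seated with its recess at about (431,278) in the top crop, against (429,278) expected for the centre. In the side view the tube's upper line is hidden by the skirt, as it should be. Next is the button.

Emit:
{"api": "servo_tool", "payload": {
  "targets": "0 0 0 -0.8 1.2 15 1;0 0 0 0 0 20 1;0 0 0 0 0 20 1;0 0 0 0 0 20 1;0 0 0 0 0 20 1;0 0 0 0 0 15 1;0 0 0 0 0 10 1;0 0 0 0 0 0 1"
}}

```text
time_s: 33.0
position: [0.6389, 0.2319, 0.0312]
orientation: [0.0, -3.14, 0.0]
force: [1.8, 0.1, -0.5]
finger_gap: 0.0868
```

Emit:
{"api": "servo_tool", "payload": {
  "targets": "0 0 0 0 0 0 0.4;0 0 0 0 0 0 0;0 0 0 0 0 0 -0.1;0 0 0 0 0 0 -0.15;0 0 0 0 0 0 -0.2;0 0 0 0 0 0 -0.25;0 0 0 0 0 0 -0.3;0 0 0 0 0 0 -0.4",
  "squeeze": 20
}}

```text
time_s: 34.0
position: [0.6393, 0.2316, 0.032]
orientation: [0.0, -3.141, 0.001]
force: [-1.3, -1.5, 0.5]
finger_gap: 0.0292
```

Emit:
{"api": "servo_tool", "payload": {
  "targets": "0 0 0 0 0 0 -1;0 0 0 0 0 0 -1;0 0 0 0 0 0 -1"
}}

```text
time_s: 34.38
position: [0.6393, 0.2319, 0.032]
orientation: [-0.0, -3.141, 0.0]
force: [-0.1, -1.0, 0.7]
finger_gap: 0.0293
```

```bash
python3 -c "
from h import *
go([.640,.231,.031])
crop('side',(280,110,410,230),5,'side_14.png')"
```

```text
t 34.38 pos [639.3 231.9  32. ] F [-0.1 -1.   0.7] gap 29.3
turn [-0.01 -0.01 -0.  ] shift(in goal axes) [-0.7 -0.9  1. ]
```

View pics/side_14.png

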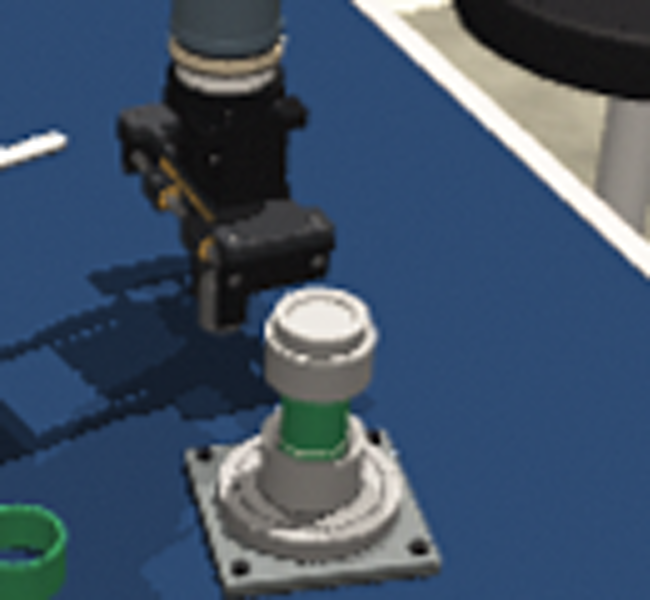

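Emit:
{"api": "servo_tool", "payload": {
  "targets": "0 0 0 0 0 -6 -1;0 0 0 0 0 -18 -1;0 0 0 0 0 -30 -1;0 0 0 0 0 -36 -1;0 0 0 0 0 -36 -1;0 0 0 0 0 -34 -1;0 0 0 0 0 -18 -1;0 0 0 0 0 0 -1"
}}

```text
time_s: 35.42
position: [0.6401, 0.2323, 0.2121]
orientation: [-0.0, 3.138, 0.001]
force: [0.5, 0.5, -3.4]
finger_gap: 0.0291
```

```bash
python3 -c "
from h import *
go([.6045,.018,.21])
crop('side',(280,60,410,180),5,'side_15.png')"
```

```text
t 35.42 pos [640.1 232.3 212.1] F [ 0.5  0.5 -3.4] gap 29.1
turn [0.05 0.22 0.01] shift(in goal axes) [  35.6 -214.3    2.1]
```

View pics/side_15.png

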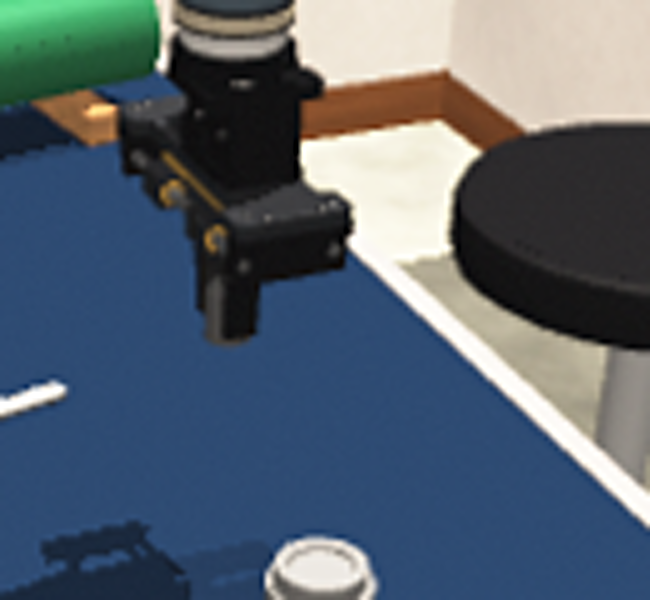

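Emit:
{"api": "servo_tool", "payload": {
  "targets": "0 0 0 2 -12 -5 -1;0 0 0 4 -26 0 -1;0 0 0 6 -36 0 -1;0 0 0 7 -40 0 -1;0 0 0 7 -40 0 -1;0 0 0 5 -32 0 -1;0 0 0 3 -19 0 -1;0 0 0 1 -9 0 -1"
}}

```text
time_s: 36.48
position: [0.6039, 0.0169, 0.2144]
orientation: [-0.002, -3.14, -0.001]
force: [-0.2, 0.3, -1.6]
finger_gap: 0.0294
```

Emit:
{"api": "servo_tool", "payload": {
  "targets": "0 0 0 0 0 0 -1;0 0 0 0 0 0 -1;0 0 0 0 0 0 -1;0 0 0 0 0 0 -1;0 0 0 0 0 0 -1"
}}

```text
time_s: 37.1
position: [0.6044, 0.0183, 0.2151]
orientation: [-0.001, 3.142, 0.0]
force: [-0.2, -0.4, -2.2]
finger_gap: 0.0291
```

```bash
python3 -c "
from h import *
go([.6045,.0178,.19])
crop('side',(280,80,410,200),5,'side_16.png')"
```

```text
t 37.1 pos [604.4  18.3 215.1] F [-0.2 -0.4 -2.2] gap 29.1
turn [0.   0.01 0.03] shift(in goal axes) [-0.1 -0.5 25.1]
```

View pics/side_16.png

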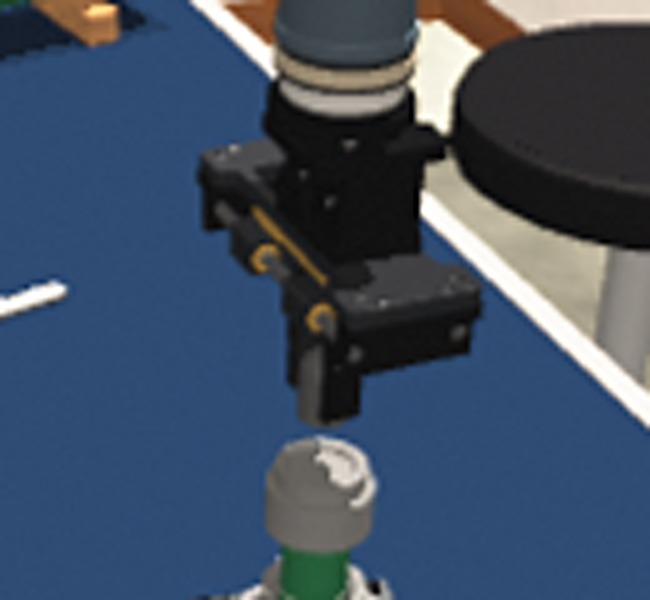

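The button is held centred above the cap. I'll lower it.

Emit:
{"api": "servo_tool", "payload": {
  "targets": "0 0 0 0 -0.4 6 -1;0 0 0 0 0 10 -1;0 0 0 0 0 7 -1;0 0 0 0 0 4 -1;0 0 0 0 0 0 -1;0 0 0 0 0 0 -1"
}}

```text
time_s: 37.9
position: [0.6046, 0.0175, 0.1882]
orientation: [-0.0, 3.141, -0.0]
force: [0.4, -0.5, -1.6]
finger_gap: 0.0291
```

```bash
python3 -c "
from h import *
go([.6045,.0178,.178])
crop('side',(280,80,410,200),5,'side_17.png')"
```

```text
t 37.9 pos [604.6  17.5 188.2] F [ 0.4 -0.5 -1.6] gap 29.1
turn [-0.01  0.02  0.  ] shift(in goal axes) [ 0.1  0.3 10.2]
```

View pics/side_17.png

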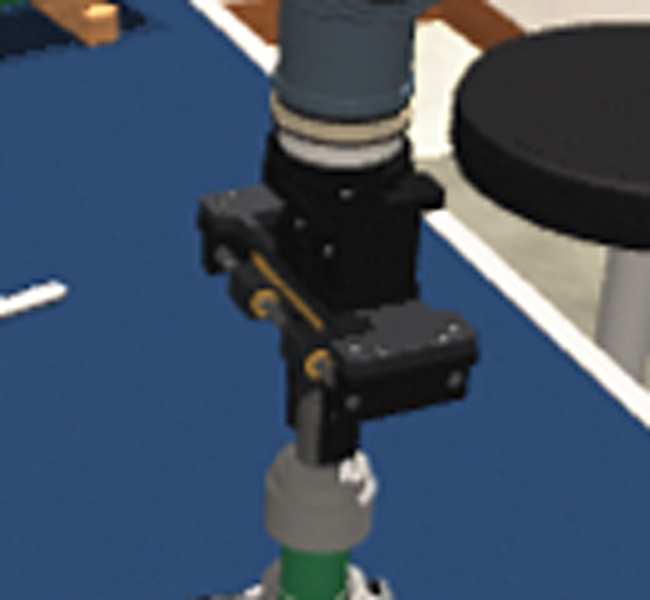

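Emit:
{"api": "servo_tool", "payload": {
  "targets": "0 0 0 0 0 2 -1;0 0 0 0 0 3 -1;0 0 0 0 0 2 -1;0 0 0 0 0 0 -1;0 0 0 0 0 1 -1;0 0 0 0 0 0 -1;0 0 0 0 0 0 -1"
}}

```text
time_s: 38.83
position: [0.6044, 0.0176, 0.1801]
orientation: [-0.0, 3.141, -0.0]
force: [-0.7, 0.6, -1.9]
finger_gap: 0.0295
```

Emit:
{"api": "servo_tool", "payload": {
  "targets": "0 0 0 0 0 0.6 -1;0 0 0 0 0 0 -1;0 0 0 0 0 0.5 -1;0 0 0 0 0 0 -1"
}}

```text
time_s: 39.33
position: [0.6043, 0.0176, 0.1789]
orientation: [0.0, -3.142, 0.0]
force: [-0.5, -0.2, -2.4]
finger_gap: 0.0296
```

Emit:
{"api": "servo_tool", "payload": {
  "targets": "0 0 0 0 0 0.5 -1;0 0 0 0 0 0 -1;0 0 0 0 0 0.4 -1;0 0 0 0 0 0 -1"
}}

```text
time_s: 39.83
position: [0.6043, 0.0176, 0.178]
orientation: [0.0, -3.141, -0.0]
force: [-0.1, 0.6, -2.1]
finger_gap: 0.0294
```

Emit:
{"api": "servo_tool", "payload": {
  "targets": "0 0 0 0 0 0.4 -1;0 0 0 0 0 0 -1;0 0 0 0 0 0 -1"
}}

```text
time_s: 40.2
position: [0.6045, 0.0176, 0.1779]
orientation: [-0.0, 3.141, -0.0]
force: [-0.7, -0.7, 1.4]
finger_gap: 0.0296
```

Contact came at 0.178, which is the recess floor; the rim would have stopped it at 0.182. I'll release and retreat.

Emit:
{"api": "servo_tool", "payload": {
  "targets": "0 0 0 0 0 0 -0.2;0 0 0 0 0 0 0;0 0 0 0 0 0 0.4;0 0 0 0 0 0 0.4;0 0 0 0 0 -15 0.4;0 0 0 0 0 -25 0.4;0 0 0 0 0 -30 0.4;0 0 0 0 0 -10 0.4"
}}

```text
time_s: 41.2
position: [0.6057, 0.0174, 0.2606]
orientation: [-0.0, 3.136, -0.001]
force: [0.6, 0.5, 0.5]
finger_gap: 0.0608
```

Emit:
{"api": "servo_tool", "payload": {
  "targets": "0 0 0 0 -20 0 0.4;0 0 0 0 -40 0 0.4;0 0 0 0 -50 0 0.4;0 0 0 0 -50 0 0.4;0 0 0 0 -50 0 0.4;0 0 0 0 -30 0 0.4;0 0 0 0 0 0 0.4;0 0 0 0 0 0 0.4"
}}

```text
time_s: 42.2
position: [0.6034, -0.2222, 0.2564]
orientation: [-0.001, -3.139, -0.003]
force: [-0.0, 0.5, -0.8]
finger_gap: 0.061
```

```bash
python3 -c "
from h import *
go([.6045,.0178,.178])
for n,b in(('top',(250,130,380,240)),('side',(280,110,410,230))):
    im=arm.grab_frame(n);cv2.imwrite('pics/full18'+n+'.png',im[:,:,::-1]);crop(n,b,5,n+'_18.png',im)
"
```

```text
t 42.2 pos [ 603.4 -222.2  256.4] F [-0.   0.5 -0.8] gap 61.0
turn [ 0.11 -0.14 -0.04] shift(in goal axes) [ -1.1 240.   78.4]
```

View pics/side_18.png

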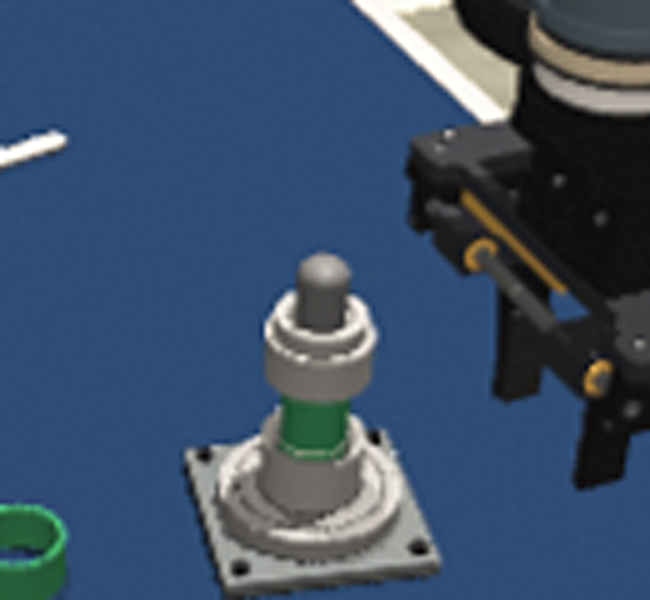

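View pics/top_18.png

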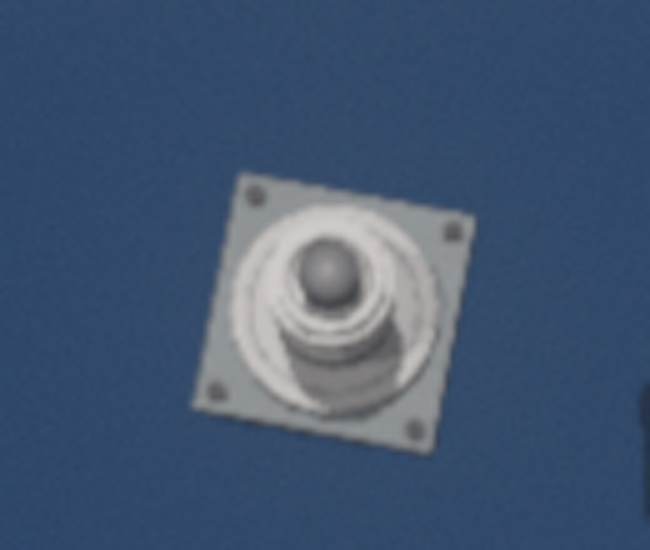

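View pics/full18side.png

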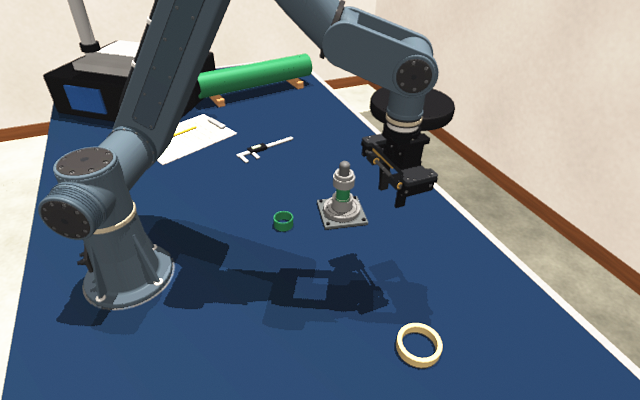

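The full stack stands: in the side crop the button dome is at (325,255), the cap at (320,350) and the tube line at the rim at (313,455). The offcut, tape and caliper look unmoved. I'll hand in.

```bash
python3 -c "
from h import *
a=cv2.imread('pics/full18side.png')[:,:,::-1];b=cv2.imread('pics/side0.png')[:,:,::-1]
for im in(a,b):
  for st,c,m in comps(im):
    if min(np.hypot(*(c-g)) for g in((283,220),(419,345),(279,141),(247,155)))<6: print(st[4],c.round(1),end=' ')
  print()
f=lambda X:((proj('side',X)-[280,110]+.5)*5-.5).round(1);print(f((.605,.018,.186)),f((.605,.018,.176)))
print(arm.hand_in())"
```

```text
332 [282.9 220.6] 1141 [418.9 345. ] 
331 [282.9 220.7] 1144 [418.9 345. ] 
[324.7 260.9] [323.7 276. ]
the job is handed in; nothing more can be done
None
```

The crush-test stack is built on the platen in the order asked, and I handed the job in at about 42 s. Each part was lowered until light contact, about 6 N or less, then released before the arm backed away. The hand-in gave no verdict.

- **Seating:** Each part made contact at the height expected for a full seat. With its camera-found height in brackets, the tool stood at:
  - cup 0.058 m (0.057)
  - tube 0.107 m (0.107)
  - cap 0.138 m (0.1375)
  - button 0.178 m (0.178)
- **Final pictures:** The stack stands upright. The tube's lower line is at the cup's rim, the cap's skirt hides the upper line, and the button is inside the cap's recess.
- **Centring:** My measurements put the stack within about 2–3 mm of the platen centre. The views differed by 1–2 mm, about the calibration limit. One rough reading of the cup's rim was 2.6 mm off in y, while other readings put it within about 1 mm.
- **Bystanders:** The offcut and tape roll are in the same image positions as at the start, to 0.1 px. The caliper I only checked by eye, because my automatic check did not pick it up; it looks unmoved.
- **Robot:** The gripper ended about 0.24 m from the stack, touching nothing.

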